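# Park the repaired board and hold the tester's service flap at the mark

### The job

Set the repaired green circuit board down, without dropping it, flat on the dark deck of the sloped rest, heat sink up, long side across the slope, not hanging over any edge, and let go. Then, so that a colleague can plug it in, grip the black bar of the tester's flap, swing the flap up to the angle of the red pointer beside it, and finish while still holding it there, steady, carried by the gripper alone. Do not move the pointer or disturb the other things on the bench.

Things in the scene. Friction and masses are not known exactly. Their poses are not given: they have to be found in the camera images.
- board: Loose green circuit board, 70 mm (x) by 90 mm (y), 4 mm thick, 0.18 kg, flat on the bench. Silver heat sink on its middle: 24 mm in x (grasp width), 50 mm in y, top 38 mm above the underside. Parts up to 20 mm high at both y ends, over 28 mm from the middle; bare beside the heat sink's long faces. Origin: centre of underside, z up.
- deck: Dark deck of the fixed sloped rest: plate 122 mm along x (up the slope), 130 mm along y, tilted 0.32 rad, low edge (-x) towards the robot. Origin: middle of its upper surface, 82 mm above the bench; z is its normal. A yellow lip stands 8 mm high along the low edge (x -61 to -55 mm). A board laid on it stays by friction.
- tester: The cream bench tester, fixed: a case 300 mm along its x, 260 mm along its y, 95 mm high, with its front (display and buttons) at -x. Origin at the centre of its underside. The service flap lies in its top.
- flap: Tester's grey metal flap, 180 mm wide, 5 mm thick, 0.45 kg, yellow stripes. Origin: middle of its hinge line, 100 mm above the bench; hinge along y. Reaches along its own -x; front edge at x = -180 mm. Starts shut (level), turns about its +y as it is raised, up to 1.4 rad. The hinge is nearly free: it falls shut when let go.
- flap_bar (a point): Middle of the flap's round black bar, 12 mm thick, along the flap's y, at x = -235 mm, z = 0 in the flap's frame. Side arms (8 mm) at y = +-65 mm carry it; between them the gap from bar to flap edge is 49 mm, and below it is only the bench, 100 mm down. The bar can turn between the finger pads as the flap swings.
- pointer: Red pointer arm at the flap's +y side, pivoted on the hinge line 118 mm from its middle. Origin on the pivot; bar 8 by 12 mm reaching 170 mm along its own -x, ball at the end. Set to the wanted angle (0.6 to 1.0 rad above level), held by stiff friction. Its axes are those the flap has at the marked angle.
- pointer_tip (a point): Centre of the red ball (22 mm) at the pointer's end, 170 mm from the pivot.
- spare: Another loose board of the same shape and size but red with a black heat sink; leave it alone. Origin at the centre of its underside.
- driver: Screwdriver with orange handle, 170 mm long, lying on the bench; leave it alone.
- spool: Metal spool, 56 mm wide, 40 mm high; leave it alone. Origin at the centre of its underside.
- jar: White jar with a blue cap, 54 mm wide, 75 mm high; leave it alone. Origin at the centre of its underside.
- meter: Yellow hand multimeter lying flat, 150 by 75 by 35 mm; leave it alone. Origin at the centre of its underside.
- cup: Grey open cup, 64 mm wide, 50 mm high; leave it alone. Origin at the centre of its underside.
Mind the look-alikes: they are no part of the job. Of the things that look like the board, the middle-sized one is meant.

How it is judged (in metres and radians):
On the way, in this order (a step that is already met when the one before it is completed fails the run):
1. the green board lies flat and square on the sloped deck, wholly on it, and is let go (x of board in the frame of deck between -0.026 and 0.028 m and y of board in the frame of deck between -0.024 and 0.024 m and z of board in the frame of deck between -0.005 and 0.006 m and angle between the z axis of board and the z axis of deck, either way round below 0.1 rad and angle between board's own z axis and vertical below 0.6 rad and angle between the x axis of board and the x axis of deck, either way round below 0.25 rad and contact force between the fingers and board below 0.05 N and linear speed of board below 0.03 m/s), for 0.2 s.
2. the flap, carried by the fingers, is raised to the pointer's angle (angle between the x axis of flap and the x axis of pointer, either way round below 0.08 rad and contact force between the fingers and flap above 0.4 N), for 0.2 s.
At the end, for the whole second after the job is handed in: Fingers hold the flap (over 0.4 N) still, within 0.08 rad of the pointer's angle, nothing else touching it; the green board lies free and still on the deck, heat sink up, flat within 0.1 rad, square within 0.25 rad, its middle within about 25 mm of the deck's middle (all of step 1 and all of step 2 and angular speed of flap below 0.1 rad/s and contact force between flap and board below 0.05 N and contact force between flap and spare below 0.05 N and contact force between flap and driver below 0.05 N and contact force between flap and meter below 0.05 N and contact force between flap and spool below 0.05 N and contact force between flap and jar below 0.05 N and contact force between flap and cup below 0.05 N); the arm keeps its last pose, push and grip.
It fails at once if the board is dropped (falls free faster than 0.6 m/s) (contact force between the fingers and board below 0.02 N and linear speed of board above 0.6 m/s).
It fails at once if the red pointer is moved (its tip by over 12 mm) (distance of pointer_tip from where it was at the start of the episode above 0.012 m).
It fails at once if a bystander is disturbed (moved over 25 mm) (distance of any of spare, driver, spool, jar, meter, cup from where it was at the start of the episode above 0.025 m).
It also fails if it takes over 54 s, if anything falls off the work surface, if the arm or the gripper's body presses on something with over 40 N, if the wrist force passes 120 N, or if a joint passes its speed limit or range.

### The arm

A 6-joint arm with a two-finger parallel gripper is mounted at the origin on the work surface. World frame = base frame: x ahead of the robot, y to its left, z up, the work surface at z = 0. Lengths are in mm, angles in degrees, forces in N, time in s.
With the tool pointing down it reaches from about 325 to 1000 mm from the base axis. Payload 5.1 kg.
Tool frame: the origin (TCP) lies midway between the tips of the shut fingers; the grasp point (between the pads) lies 19 mm behind it; z points along the fingers, y is the line along which they close (so a half turn about z gives the same grasp; the last joint's range is limited). The gripper opens to 85 mm and grips with 20 to 120 N. Pads are 22 mm wide; open, the fingers measure 114 mm over their backs; the gripper's body (76 mm by 85 mm) begins 54 mm behind the grasp point. The pads swing forward as they close: fully open they stand 13 mm farther back than shut.
Start: joints at [-69.763, 7.093, 94.555, -0, 78.352, -4.733], TCP at [274.356, -589.248, 231.322] pointing down, gripper open.
Joint ranges: [-149.61, 149.61], [-58.7, 133.49], [1.44, 155.28], [-77.14, 257.14], [18.33, 153.61], [-166.67, 166.67]. Speed limits (degrees/s): [147.25, 147.25, 180, 180, 180, 180].

### API

Orientations are given as [roll, pitch, yaw] about the fixed x, y, z axes, in that order (R = Rz(yaw) Ry(pitch) Rx(roll)).
In Python, from station import telemetry, eyes, env gives the robot as it stands.
- The arm moves only by the tool apply_moves, never from a script. Its argument "commands" is a list of rows, each a list of 7 numbers: the finger opening in m, from 0 to 0.0854, then the shift along the world's x, y, z in m, then the turn, a rotation vector about the world's x, y, z in degrees. A call has 1 to 8 rows; each row shifts and turns the commanded pose from where the row before left it; what a row does not reach is not made up. A row lasts 1/10 s, in which the tool goes at most 50 mm and 8.59 degrees, less where a joint would pass 70% of its speed; a pose out of reach is approached as far as the arm can. A call is refused whole if a number of a shift passes 0.05 or a number of a turn 8.59, either way. A call with a gripper value outside its range is refused whole. The fingers move at their own pace and stop on an object; "grip_force" is the grip in N (left out, the last holds). Time passes only in rows, so rows that do not move let the fingers close. It gives the time, the measured TCP pose, the force, the opening and the grip force at its end, in the units of the state.
- telemetry.get_obs(): the state, without advancing time (a new reading comes with each control period).
- eyes.snapshot(name): name is "scene" or "top" or "wrist"; returns a dict with "image" (400x640x3 uint8, red, green, blue), "intrinsics" (3x3 intrinsics, pixels), "world_to_cam" (4x4, takes a point from world to camera coordinates). Camera axes: x right, y up, looking along -z (the intrinsics and any distortion apply to the point x, -y, -z); pixel columns grow to the right and rows downward; lengths in mm; the calibration is good to about 2 mm. A picture is of the moment at which its call begins. There is no depth.
- env.sign_off(): hands the job in; it is judged then, once.
Trained networks look in the newest picture that a camera, given by its name, has taken for a name from the list of things; names that differ only in an ending like _2 or _b are one class to them, and where a whole thing is asked for, a point or a joint stands for the part that bears it (a point fixed in the world has none). Each returns a list of dicts, best first, with "p" (0 to 1); they miss things now and then, are a little off and sometimes report something else, mostly with a low value. They report only what shows in the picture. A call takes as long as a camera call. They do not tell look-alikes from the thing itself.
- eyes.find_in(query, camera): "centre" ([column, row] as shares, 0 to 1, of the picture: columns of its width, rows of its height, amid what is visible of it).
The state is a dict: "time_s": time; "joint_pos": joint angles; "joint_vel": joint speeds; "joint_torque": joint torques, N m; "tcp_pos": TCP position; "eef_rot": TCP orientation; "force": force on the tool from outside, world axes, zero at the start; "moment": the same for the moment, N m; "gripper_width": finger opening in mm; "grasp_force": force on a finger pad.
Only numpy, scipy, OpenCV 4.12 (cv2) and the standard library are available. Lean on these libraries where they do the work, as an engineer would, in place of code of your own. Each camera call takes 0.05 s, during which the arm holds its last target. There are 200 camera calls.

## Working session

There is one attempt and no reset: what is moved stays moved. The work goes in short steps, Python scripts to look and compute and a tool call to move; the robot and the scene stay as the last step left them, time stands still between calls to the robot, and variables do not carry over. Pictures are saved under pics/ and viewed, at most 10 in all, crops included, and the job is handed in when it is done.

Besides the shell and the picture viewer there is one more tool, called after "Call:" in YAML: its name, and indented under it one key for each argument. apply_moves: Moves the arm, as the interface text tells. Its arguments: {"type":"object","properties":{"commands":{"type":"array","items":{"type":"array","items":{"type":"number"}}},"grip_force":{"type":"number"}},"required":["commands"]}

```bash
mkdir -p pics; ls
cat > h.py <<'E'
import numpy as np, cv2
from station import telemetry, eyes, env
def snap(n,f=None):
    s=eyes.snapshot(n)
    if f: cv2.imwrite('pics/'+f,cv2.cvtColor(s['image'],cv2.COLOR_RGB2BGR))
    return s
def proj(s,P):
    P=np.atleast_2d(P); T=np.array(s['world_to_cam']); c=P@T[:3,:3].T+T[:3,3]
    c=c*[1,-1,-1]; u=c@np.array(s['intrinsics']).T
    return u[:,:2]/u[:,2:]
def ray(s,uv):
    T=np.array(s['world_to_cam']);R=T[:3,:3];K=np.array(s['intrinsics'])
    d=np.linalg.solve(K,[uv[0],uv[1],1])*[1,-1,-1]
    return -R.T@T[:3,3], R.T@d/np.linalg.norm(d)
def onz(s,uv,z):
    o,d=ray(s,uv); return o+d*(z-o[2])/d[2]
def tri(obs):
    A=0;b=0
    for s,uv in obs:
        o,d=ray(s,uv);M=np.eye(3)-np.outer(d,d);A=A+M;b=b+M@o
    p=np.linalg.solve(A,b)
    return p,[np.round(proj(s,p)[0]-uv,1) for s,uv in obs]
E
python3 - <<'E'
from h import *
import pickle
S={}
for n in ['scene','top','wrist']:
    S[n]=snap(n,n+'0.png'); print(n,np.round(ray(S[n],(320,200)),2).tolist(),S[n].keys())
    for q in ['board','deck','flap_bar','flap','pointer_tip','pointer','tester']:
        print(q,[(round(d['p'],2),round(d['centre'][0]*640),round(d['centre'][1]*400)) for d in eyes.find_in(q,n)][:4])
pickle.dump(S,open('S0.pkl','wb'))
print(telemetry.get_obs())
E
```

```text
pics
scene [[1307.45, 331.01, 1159.36], [-0.58, -0.25, -0.78]] dict_keys(['image', 'intrinsics', 'world_to_cam'])
board [(0.98, 238, 178), (0.87, 263, 149), (0.78, 209, 168)]
deck [(0.97, 257, 210)]
flap_bar [(0.61, 370, 234)]
flap [(0.79, 370, 235)]
pointer_tip [(0.68, 409, 240), (0.55, 367, 235)]
pointer [(0.57, 409, 240)]
tester [(0.89, 360, 265), (0.67, 188, 195)]
top [[355.47, -2.76, 1142.66], [0.16, 0.01, -0.99]] dict_keys(['image', 'intrinsics', 'world_to_cam'])
board [(0.8, 438, 227), (0.67, 438, 286), (0.64, 479, 230)]
deck [(0.82, 385, 176)]
flap_bar [(0.71, 258, 183)]
flap [(0.71, 258, 185)]
pointer_tip [(0.61, 207, 165)]
pointer [(0.62, 211, 163)]
tester [(0.61, 257, 165)]
wrist [[343.18, -556.42, 374.6], [-0.27, -0.13, -0.95]] dict_keys(['image', 'intrinsics', 'world_to_cam'])
board [(0.9, 129, 73)]
deck []
flap_bar []
flap []
pointer_tip []
pointer []
tester []
{'time_s': 1.2, 'joint_pos': array([-6.97630810e+01,  7.09309065e+00,  9.45558380e+01,  1.03752275e-03,
        7.83528125e+01, -4.73274169e+00]), 'joint_vel': array([-0.042726  , -0.02457286, -0.08160581,  0.11653313,  0.06867666,
       -0.00099784]), 'joint_torque': array([ 5.53964073e-04, -4.23598123e+01, -3.65751600e+01, -1.01474861e-04,
        4.55995341e-04,  2.71868237e-05]), 'tcp_pos': array([ 274.35988424, -589.2372725 ,  231.31731279]), 'eef_rot': array([-1.79998349e+02, -1.15634686e-03,  2.49694512e+01]), 'force': array([ 0.67584214, -0.23585924, -0.72692017]), 'moment': array([-0.02710738, -0.01293693, -0.04354286]), 'grasp_force': 0.0, 'gripper_width': 85.66876704454583}
```

View pics/top0.png

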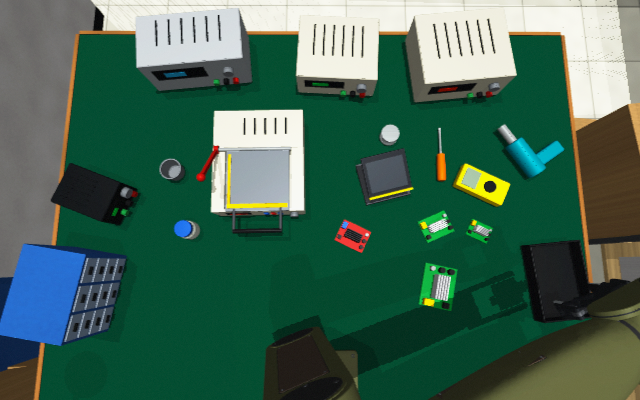

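View pics/scene0.png

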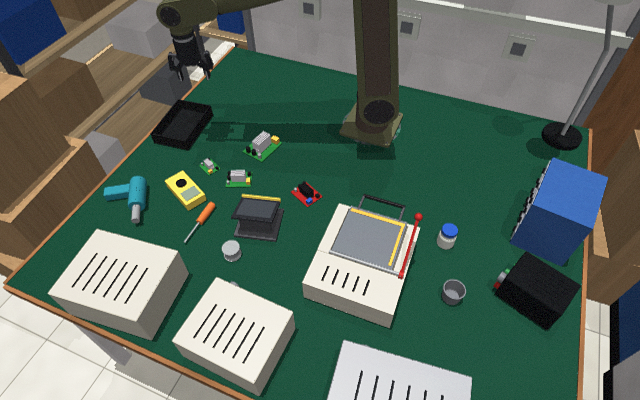

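Run:
```python
from h import *
import pickle
S=pickle.load(open('S0.pkl','rb'));t,s=S['top'],S['scene']
for n,a,b in [('board',(437,227),(238,178)),('deck',(384,176),(257,210)),('bar',(258,231),(384,202)),('tip',(201,178),(418,216)),('pivot',(216,148),(403,277)),('lipL',(370,199),(241,196)),('lipR',(412,190),(280,197)),
  ('bL',(234,231),(363,197)),('bR',(283,229),(407,209)),('spare',(352,235),(306,193)),('small',(479,231),(208,166)),('big',(438,287),(263,147))]:
    p,r=tri([(t,a),(s,b)]);print(n,p.round(),r)
T=np.array(S['wrist']['world_to_cam']);print(T.round(3),S['wrist']['intrinsics'])
```

```text
board [ 459. -352.    2.] [array([-0.2,  0.1]), array([-0.2, -0. ])]
deck [ 604. -186.   66.] [array([ 0.6, -0.2]), array([0.6, 0.1])]
bar [440. 179.  90.] [array([-0.9,  0.3]), array([-0.8,  0. ])]
tip [562. 299. 226.] [array([-0.2,  0. ]), array([-0.2,  0. ])]
pivot [679. 307.  94.] [array([-1.1,  0.3]), array([-1.2,  0. ])]
lipL [ 562. -196.   79.] [array([ 19.3, -10. ]), array([19.4,  1.2])]
lipR [ 542. -199.   86.] [array([-21.2,   5.2]), array([-17.8,  -5.6])]
bL [460. 175. 151.] [array([20.8, -9.3]), array([19.1, -3.2])]
bR [435. 183.  62.] [array([-25.5,   4.7]), array([-23.3,  -2.3])]
spare [435. -93.   7.] [array([ 0., -0.]), array([0., 0.])]
small [ 447. -482.    1.] [array([ 0.7, -0.2]), array([0.5, 0.2])]
big [ 280. -345.   -1.] [array([-0.8,  0.3]), array([-0.6, -0.1])]
[[ 4.22000e-01 -9.06000e-01  0.00000e+00 -6.49330e+02]
 [ 8.65000e-01  4.03000e-01 -2.99000e-01  3.96810e+01]
 [ 2.71000e-01  1.27000e-01  9.54000e-01 -3.80133e+02]
 [ 0.00000e+00  0.00000e+00  0.00000e+00  1.00000e+00]] [[305.40583871   0.         319.63321829]
 [  0.         305.40583871 200.62962363]
 [  0.           0.           1.        ]]
```

Call:
apply_moves:
  commands:
    - [0.085,0.026,0.042,0.012,0,0,0]
    - [0.085,0.026,0.042,0.012,0,0,0]
    - [0.085,0.026,0.042,0.012,0,0,0]
    - [0.085,0.026,0.042,0.012,0,0,0]
    - [0.085,0.026,0.042,0.012,0,0,0]
    - [0.085,0.026,0.042,0.012,0,0,0]
    - [0.085,0,0,0,0,0,0]

```text
time_s: 1.9
tcp_pos: [430.8, -337.8, 305.0]
eef_rot: [179.8, -0.2, 25.3]
force: [-0.4, -0.5, -0.1]
gripper_width: 84.7
grasp_force: 0.0
```

Run:
```python
from h import *
import pickle
s=snap('wrist');pickle.dump(s,open('w1.pkl','wb'))
I=cv2.cvtColor(s['image'],cv2.COLOR_RGB2BGR)
print(telemetry.get_obs()['tcp_pos'])
print(proj(s,[[459,-352,20],[604,-186,82]]))
cv2.imwrite('pics/w1.png',I)
```

```text
[ 429.41737462 -339.61946272  303.81430492]
[[337.2688971  148.15050363]
 [256.80913695 -46.21607892]]
```

View pics/w1.png

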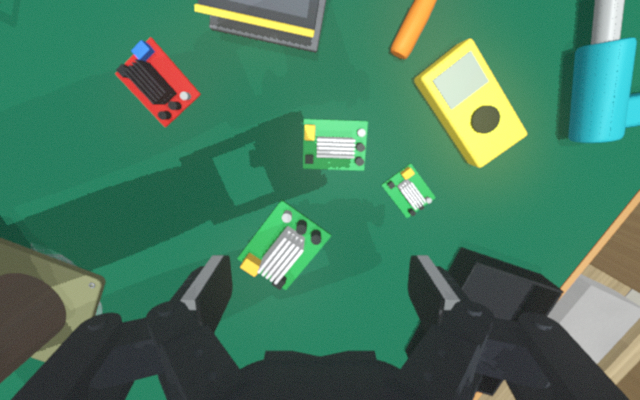

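Call:
apply_moves:
  commands:
    - [0.085,0.008,0.006,0.004,0,0,8.2]
    - [0.085,0.008,0.006,0.004,0,0,8.2]
    - [0.085,0.008,0.006,0.004,0,0,8.2]
    - [0.085,0.008,0.006,0.004,0,0,8.2]
    - [0.085,0.008,0.006,0.004,0,0,8.2]
    - [0.085,0.008,0.006,0.004,0,0,8.2]
    - [0.085,0.008,0.006,0.004,0,0,8.2]
    - [0.085,0.008,0.006,0.004,0,0,8.2]

```text
time_s: 2.75
tcp_pos: [491.3, -294.5, 333.5]
eef_rot: [-179.9, -0.0, 90.8]
force: [-0.6, -0.2, -0.2]
gripper_width: 84.8
grasp_force: 0.0
```

Call:
apply_moves:
  commands:
    - [0.085,0.008,0.006,0.004,0,0,8.2]
    - [0.085,0.008,0.006,0.004,0,0,8.2]
    - [0.085,0.008,0.006,0.004,0,0,8.0]
    - [0.085,0,0,0,0,0,0]
    - [0.085,0,0,0,0,0,0]

```text
time_s: 3.25
tcp_pos: [515.3, -276.3, 345.5]
eef_rot: [-179.9, -0.0, 114.7]
force: [0.2, -0.3, -1.0]
gripper_width: 85.0
grasp_force: 0.0
```

```bash
cat >> h.py <<'E'
def rectify(s,c,z,half=80,res=0.5):
    g=np.arange(-half,half+res,res);X,Y=np.meshgrid(c[0]+g,c[1]+g)
    uv=proj(s,np.c_[X.ravel(),Y.ravel(),np.full(X.size,z)]).astype(np.float32).reshape(X.shape+(2,))
    return cv2.remap(s['image'],uv,None,cv2.INTER_LINEAR)   # rgb; col=x,row=y
E
python3 - <<'E'
from h import *
import pickle
s=snap('wrist');pickle.dump(s,open('w2.pkl','wb'))
o=telemetry.get_obs();print(o['tcp_pos'],o['eef_rot'])
L=[cv2.cvtColor(s['image'],cv2.COLOR_RGB2BGR)]
S=pickle.load(open('S0.pkl','rb'));w1=pickle.load(open('w1.pkl','rb'))
ims=[rectify(k,(459,-352),4,70,.5) for k in (w1,s,S['top'])]
for im in ims:
    h=cv2.cvtColor(im,cv2.COLOR_RGB2HSV);m=((h[...,2]>105)).astype(np.uint8)
    m=cv2.morphologyEx(m,cv2.MORPH_CLOSE,np.ones((15,15)));m=cv2.morphologyEx(m,cv2.MORPH_OPEN,np.ones((25,25)))
    for c in cv2.findContours(m,0,2)[0]:
        (x,y),wh,a=cv2.minAreaRect(c);print(x*.5-70+459,y*.5-70-352,wh[0]/2,wh[1]/2,a)
a=cv2.cvtColor(np.hstack(ims),cv2.COLOR_RGB2BGR);a=cv2.resize(a,(800,267))
b=cv2.resize(L[0],(520,325));c=np.zeros((325,800,3),np.uint8);c[:,:520]=b
cv2.imwrite('pics/w2.png',np.vstack([a,c]))
print(proj(s,[[604,-186,82]])*520/640)
E
```

```text
[ 515.1521943  -276.24597844  345.42992457] [-1.79947463e+02 -3.88534259e-02  1.14765522e+02]
459.0 -352.0 140.0 140.0 90.0
459.0 -352.0 140.0 140.0 90.0
462.0152282714844 -347.60972595214844 73.49267578125 93.8565673828125 23.278949737548828
[[334.01225969 106.50485859]]
```

View pics/w2.png

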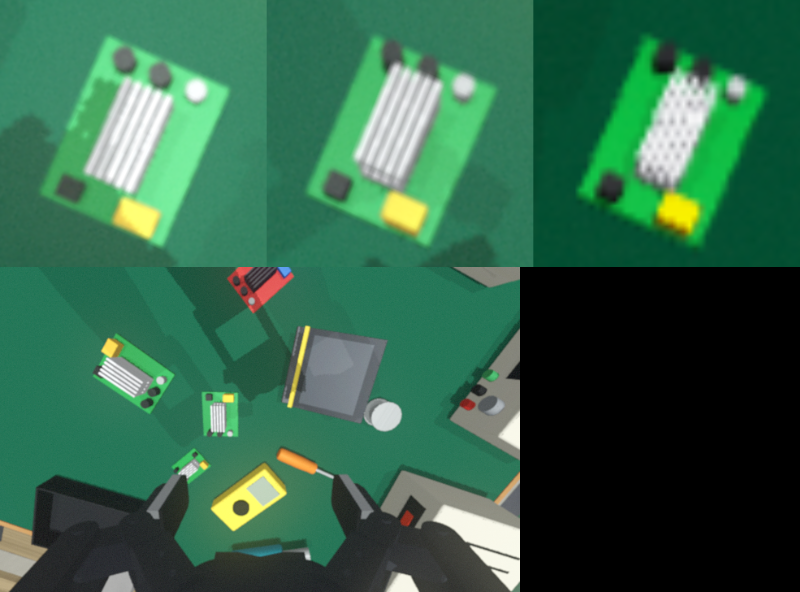

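Run:
```python
from h import *
import pickle
S=pickle.load(open('S0.pkl','rb'));w2=pickle.load(open('w2.pkl','rb'))
def crop(s,x,y,w,h,k):
    a=cv2.cvtColor(s['image'],cv2.COLOR_RGB2BGR)[y:y+h,x:x+w];return cv2.resize(a,None,fx=k,fy=k,interpolation=cv2.INTER_CUBIC)
a=crop(w2,330,60,160,140,2.5);b=crop(S['top'],350,140,80,70,5)
c=crop(S['top'],190,130,120,120,2.5);d=crop(S['scene'],320,180,120,100,2.5)
r=np.zeros((300,800,3),np.uint8);r[:250,400:700]=d[:250];r[:300,:300]=c
cv2.imwrite('pics/c3.png',np.vstack([np.hstack([a,b])[:300],r]))
```

```text
(no output)
```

View pics/c3.png

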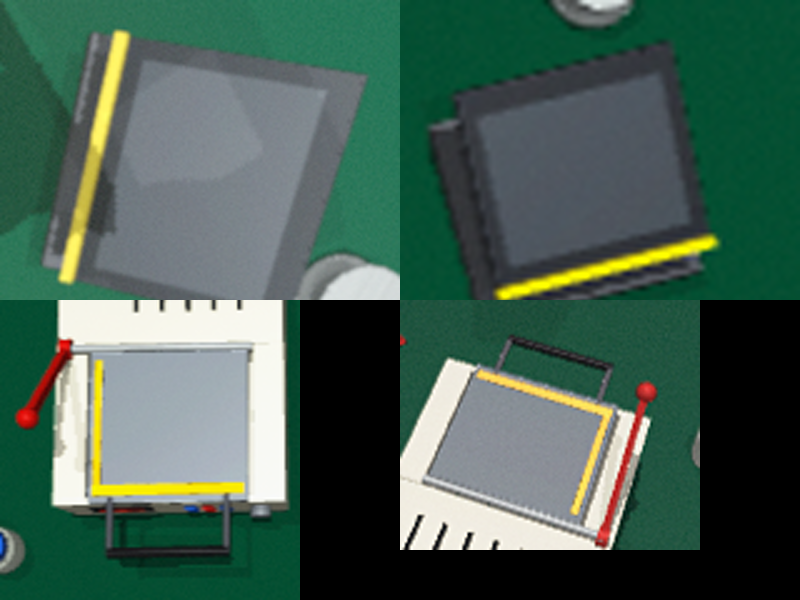

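Run:
```python
from h import *
import pickle
from scipy.optimize import least_squares
from scipy.spatial.transform import Rotation as Ro
S=pickle.load(open('S0.pkl','rb'));w2=pickle.load(open('w2.pkl','rb'));w1=pickle.load(open('w1.pkl','rb'));t=S['top'];s=S['scene']
print('sink',tri([(w1,(335.5,147)),(w2,(218*640/520,(418-267)*400/325))]))
O=[(w2,(476.8,90),(61,65,0)),(w2,(381.6,73),(-55,65,8)),(w2,(361.2,173),(-55,-65,8)),(t,(403.6,148.6),(61,-65,0)),(t,(361,159),(61,65,0)),(t,(413.4,188),(-58,-65,8)),(t,(369.4,198.4),(-58,65,8))]
def f(p):
    R=Ro.from_euler('xyz',[0,-p[4],p[3]]).as_matrix()
    return np.concatenate([proj(c,R@np.array(q,float)+p[:3])[0]-uv for c,uv,q in O])
for free in (0,1):
    g=(lambda p:f(p)) if free else (lambda p:f(np.r_[p[:4],.32]))
    r=least_squares(g,[600,-186,82,.2,.32],loss='soft_l1');print('deck',r.x.round(3),np.degrees(r.x[3]),r.fun.round(1))
O2=[(t,(233.6,230.4),(-235,65,0)),(t,(281.2,230.8),(-235,-65,0)),(s,(365.2,195.6),(-235,-65,0)),(s,(404,206.4),(-235,65,0))]
P=[(t,(200.8,177.2),170),(s,(418.8,216.8),170),(t,(216.4,148.8),0),(s,(400.8,275.2),0)]
def g(p):
    R=Ro.from_euler('z',p[3]).as_matrix();c,q=np.cos(p[4]),np.sin(p[4])
    a=[proj(k,R@np.array(v,float)+p[:3])[0]-uv for k,uv,v in O2]
    a+=[proj(k,R@np.array([-l*c,118,l*q])+p[:3])[0]-uv for k,uv,l in P]
    return np.concatenate(a)
r=least_squares(g,[670,180,100,0,.8],loss='soft_l1');p=r.x;print('flap',p.round(3),r.fun.round(1))
R=Ro.from_euler('z',p[3]).as_matrix();print('bar',R@[-235,0,0]+p[:3], 'bar up',R@[-235*np.cos(p[4]),0,235*np.sin(p[4])]+p[:3])
print('tri ball',tri([(t,P[0][1]),(s,P[1][1])]),'pivot',tri([(t,P[2][1]),(s,P[3][1])]))
```

```text
sink (array([ 460.29582366, -347.86824839,   31.77002169]), [array([-0. ,  0.1]), array([0.1, 0. ])])
deck [ 6.06936e+02 -1.88795e+02  7.97520e+01  2.51000e-01  3.20000e-01] 14.360896124252205 [ 0.5 -0.1 -0.2  1.  -2.2 -0.3 -0.1 -0.8 -0.9 -0.4 -0.9 -0.1  0.2  0.4]
deck [ 6.06732e+02 -1.88577e+02  8.05720e+01  2.49000e-01  2.52000e-01] 14.288288332496965 [ 0.2  0.   0.1  0.3 -2.2  0.1 -0.5 -0.8 -1.2 -0.4 -0.5 -0.2  0.3  0.4]
flap [6.76639e+02 1.83526e+02 9.68050e+01 1.30000e-02 8.56000e-01] [-0.8  0.4 -1.5 -0.7 -1.3 -0.2 -0.2  0.7 -0.2  0.1 -0.8  0.1 -0.1  0.5
 -0.3 -0.6]
bar [441.65974227 180.42983726  96.80484595] bar up [522.63131682 181.49664312 274.29402567]
tri ball (array([563.51473133, 300.78986403, 225.42849646]), [array([-0.6,  0.1]), array([-0.5,  0.1])]) pivot (array([676.58831659, 302.05973807,  96.50183942]), [array([-0.2,  0.1]), array([-0.3,  0. ])])
```

Call:
apply_moves:
  commands:
    - [0.06,-0.007,-0.009,-0.034,0,0,-1.4]
    - [0.06,-0.007,-0.009,-0.034,0,0,0]
    - [0.06,-0.007,-0.009,-0.034,0,0,0]
    - [0.06,-0.007,-0.009,-0.034,0,0,0]
    - [0.06,-0.007,-0.009,-0.034,0,0,0]
    - [0.06,-0.007,-0.009,-0.034,0,0,0]
    - [0.06,-0.013,-0.0175,-0.034,0,0,0]
    - [0.06,0,0,-0.034,0,0,0]
  grip_force: 40

```text
time_s: 4.1
tcp_pos: [458.9, -348.8, 72.7]
eef_rot: [-180.0, 0.0, 113.3]
force: [0.3, 0.6, -0.3]
gripper_width: 60.4
grasp_force: 0.0
```

Call:
apply_moves:
  commands:
    - [0.06,0,0,-0.016,0,0,0]
    - [0.06,0,0,-0.016,0,0,0]
    - [0.06,0,0,-0.016,0,0,0]
    - [0.06,0,0,-0.016,0,0,0]
    - [0.06,0,0,0,0,0,0]
    - [0.06,0,0,0,0,0,0]

```text
time_s: 4.7
tcp_pos: [461.1, -346.9, 10.2]
eef_rot: [180.0, 0.0, 113.6]
force: [0.0, -0.4, 1.0]
gripper_width: 59.9
grasp_force: 0.0
```

Call:
apply_moves:
  commands:
    - [0.04,0,0,0,0,0,0]
    - [0.03,0,0,0,0,0,0]
    - [0.02,0,0,0,0,0,0]
    - [0.015,0,0,0,0,0,0]
    - [0.015,0,0,0,0,0,0]
    - [0.015,0,0,0,0,0,0]
    - [0.015,0,0,0,0,0,0]

```text
time_s: 5.4
tcp_pos: [461.5, -347.5, 11.3]
eef_rot: [180.0, 0.1, 113.6]
force: [-0.3, -0.4, 4.7]
gripper_width: 23.2
grasp_force: 41.5
```

Call:
apply_moves:
  commands:
    - [0.015,0,0,0.01,0,0,0]
    - [0.015,0,0,0.02,0,0,0]
    - [0.015,0,0,0.03,0,0,0]
    - [0.015,0,0,0.04,0,0,0]
    - [0.015,0,0,0.04,0,0,0]
    - [0.015,0,0,0.03,0,0,0]
    - [0.015,0,0,0.02,0,0,0]
    - [0.015,0,0,0,0,0,0]

```text
time_s: 6.2
tcp_pos: [462.0, -347.9, 204.0]
eef_rot: [179.8, 0.3, 113.6]
force: [-0.2, 0.6, -1.0]
gripper_width: 23.5
grasp_force: 40.7
```

Run:
```python
from h import *
from scipy.spatial.transform import Rotation as Ro
s=snap('wrist');cv2.imwrite('pics/w4.png',cv2.cvtColor(s['image'],cv2.COLOR_RGB2BGR)[:,120:520])
o=telemetry.get_obs();print(o['tcp_pos'],o['eef_rot'],o['gripper_width'],o['grasp_force'],o['force'],o['joint_pos'])
# expected: tool target
R0=Ro.from_euler('xyz',[180,0,104.3],degrees=True)
yd=np.array([-np.sin(np.radians(14.3)),np.cos(np.radians(14.3)),0])
Rt=Ro.from_rotvec(-.32*yd)
n=Rt.apply([0,0,1]);print('n',n,'rotvec deg',np.degrees(-.32*yd))
for k in (10,20,60): print(k,np.array([607,-188.8,82])+n*k)
```

```text
[ 461.09406937 -347.13673398  201.33668931] [1.79942979e+02 1.26126334e-01 1.13570243e+02] 23.601363868225448 40.65220716758631 [ 0.57393166 -0.7806271  -2.92235521] [-4.23033280e+01 -9.57217553e-01  1.05864953e+02  5.02854614e-04
  7.49538482e+01 -6.58737633e+01]
n [-0.30481995 -0.07769763  0.94923542] rotvec deg [  4.52864031 -17.76656374  -0.        ]
10 [ 603.95180054 -189.5769763    91.49235418]
20 [ 600.90360108 -190.3539526   100.98470836]
60 [ 588.71080325 -193.46185779  138.95412508]
```

View pics/w4.png

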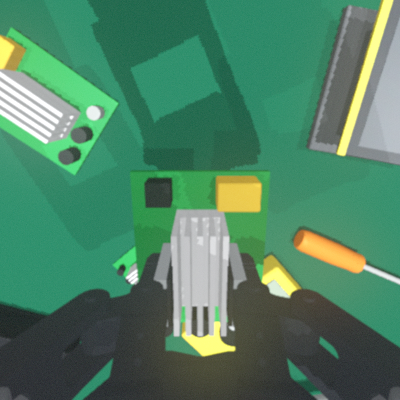

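Call:
apply_moves:
  commands:
    - [0.015,0.0152,0.019,0,0,0,-4.7]
    - [0.015,0.0152,0.019,0,0,0,-4.6]
    - [0.015,0.0152,0.019,-0.004,1.13,-4.44,0]
    - [0.015,0.0152,0.019,-0.008,1.13,-4.44,0]
    - [0.015,0.0152,0.019,-0.008,1.13,-4.44,0]
    - [0.015,0.0152,0.019,-0.008,1.14,-4.45,0]
    - [0.015,0.0152,0.019,-0.008,0,0,0]
    - [0.015,0.0152,0.019,-0.008,0,0,0]

```text
time_s: 7.05
tcp_pos: [580.5, -193.4, 152.0]
eef_rot: [161.9, -0.2, 104.2]
force: [-0.2, -0.8, -2.5]
gripper_width: 23.3
grasp_force: 40.6
```

Call:
apply_moves:
  commands:
    - [0.015,0,0,0,0,0,0]
    - [0.015,0,0,0,0,0,0]
    - [0.015,0,0,0,0,0,0]

```text
time_s: 7.35
tcp_pos: [581.6, -195.1, 155.0]
eef_rot: [161.8, -0.1, 104.2]
force: [-1.0, -1.1, -1.6]
gripper_width: 23.5
grasp_force: 40.5
```

Run:
```python
from h import *
from scipy.spatial.transform import Rotation as Ro
o=telemetry.get_obs();p=o['tcp_pos'];print(p,o['eef_rot'],o['force'],o['gripper_width'])
R=Ro.from_euler('xyz',o['eef_rot'],degrees=True).as_matrix();print('approach',R[:,2],'y',R[:,1])
D=Ro.from_euler('xyz',[0,-.32,np.radians(14.3)]).as_matrix();print('tcp in deck',D.T@(p-[607,-188.8,82]),'n',D[:,2])
s=snap('wrist');I=cv2.cvtColor(s['image'],cv2.COLOR_RGB2BGR)
for q in [(61,65),(61,-65),(-61,65),(-61,-65)]:
    u=proj(s,D@[q[0],q[1],0]+[607,-188.8,82])[0];cv2.circle(I,tuple(int(round(v)) for v in u),2,(255,0,255),-1)
cv2.imwrite('pics/w5.png',I)
```

```text
[ 581.60691465 -195.08467561  155.01220005] [ 1.61752362e+02 -6.61098040e-02  1.04248414e+02] [-1.04176296 -1.13795192 -1.64351993] 23.462533703470083
approach [ 0.30322252  0.07813037 -0.9497114 ] y [0.92058565 0.23339909 0.31312445]
tcp in deck [-1.8634804   0.18211748 77.53438954] n [-0.30481995 -0.07769763  0.94923542]
```

View pics/w5.png

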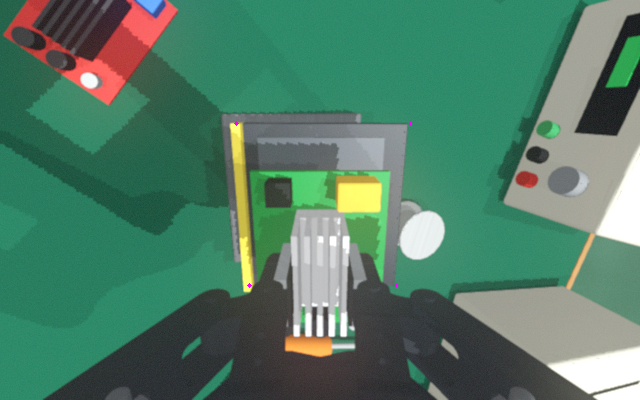

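Call:
apply_moves:
  commands:
    - [0.015,0.0025,0.0006,-0.007,0,0,0]
    - [0.015,0.0025,0.0006,-0.007,0,0,0]
    - [0.015,0.0025,0.0006,-0.007,0,0,0]
    - [0.015,0.0025,0.0006,-0.007,0,0,0]
    - [0.015,0.0025,0.0006,-0.007,0,0,0]
    - [0.015,0.0025,0.0006,-0.007,0,0,0]
    - [0.015,0.0025,0.0006,-0.007,0,0,0]
    - [0.015,0.0025,0.0006,-0.007,0,0,0]

```text
time_s: 8.2
tcp_pos: [602.6, -190.0, 99.5]
eef_rot: [161.7, -0.0, 104.3]
force: [0.9, -0.8, -2.2]
gripper_width: 22.6
grasp_force: 40.6
```

Call:
apply_moves:
  commands:
    - [0.015,0.0006,0.0002,-0.002,0,0,0]
    - [0.015,0,0,0,0,0,0]
    - [0.015,0,0,0,0,0,0]

```text
time_s: 8.5
tcp_pos: [603.2, -190.0, 98.4]
eef_rot: [161.6, 0.0, 104.3]
force: [-0.8, 0.2, -2.3]
gripper_width: 23.1
grasp_force: 40.6
```

Call:
apply_moves:
  commands:
    - [0.015,0.0006,0.0002,-0.002,0,0,0]
    - [0.015,0,0,0,0,0,0]
    - [0.015,0,0,0,0,0,0]

```text
time_s: 8.8
tcp_pos: [603.6, -189.7, 96.3]
eef_rot: [161.7, -0.0, 104.3]
force: [-0.5, 0.3, -2.2]
gripper_width: 23.2
grasp_force: 40.6
```

```bash
cat > q.py <<'E'
from h import *
from scipy.spatial.transform import Rotation as Ro
D=Ro.from_euler('xyz',[0,-.32,np.radians(14.3)]).as_matrix()
o=telemetry.get_obs();p=o['tcp_pos'];print(p,o['eef_rot'],o['force'],o['moment'],o['gripper_width'],'deck',D.T@(p-[607,-188.8,82]))
E
python3 q.py
```

```text
[ 603.61570915 -189.71468562   96.29339292] [ 1.61653008e+02 -2.89589454e-03  1.04266887e+02] [-0.47630111  0.32675291 -2.24738234] [-0.08116268  0.26621186 -0.00918722] 23.211852842702744 deck [ 1.16881394 -0.05042826 14.67046306]
```

Call:
apply_moves:
  commands:
    - [0.015,0.0005,0.0001,-0.002,0,0,0]
    - [0.015,0,0,0,0,0,0]
    - [0.015,0,0,0,0,0,0]

```text
time_s: 9.1
tcp_pos: [604.0, -189.5, 94.0]
eef_rot: [161.7, -0.0, 104.3]
force: [0.6, 1.0, -1.9]
gripper_width: 23.6
grasp_force: 40.6
```

Call:
apply_moves:
  commands:
    - [0.015,0.0003,0.0001,-0.001,0,0,0]
    - [0.015,0,0,0,0,0,0]
    - [0.015,0,0,0,0,0,0]

```text
time_s: 9.4
tcp_pos: [604.5, -189.6, 93.6]
eef_rot: [161.7, 0.0, 104.3]
force: [-4.4, 1.1, 2.4]
gripper_width: 23.6
grasp_force: 41.2
```

Call:
apply_moves:
  commands:
    - [0.015,0.0003,0.0001,-0.001,0,0,0]
    - [0.015,0,0,0,0,0,0]
    - [0.015,0,0,0,0,0,0]

```text
time_s: 9.7
tcp_pos: [604.5, -189.6, 93.6]
eef_rot: [161.7, -0.0, 104.3]
force: [-11.8, 1.9, 8.5]
gripper_width: 23.2
grasp_force: 42.4
```

Call:
apply_moves:
  commands:
    - [0.026,0,0,0,0,0,0]
    - [0.03,0,0,0,0,0,0]
    - [0.034,0,0,0,0,0,0]
    - [0.036,0,0,0,0,0,0]
    - [0.036,0,0,0,0,0,0]
    - [0.036,0,0,0,0,0,0]

```text
time_s: 10.3
tcp_pos: [604.7, -189.3, 92.0]
eef_rot: [161.7, -0.0, 104.3]
force: [-0.2, -0.0, 0.0]
gripper_width: 35.9
grasp_force: 0.0
```

Call:
apply_moves:
  commands:
    - [0.038,-0.003,-0.0008,0.0095,0,0,0]
    - [0.038,-0.0045,-0.0012,0.0142,0,0,0]
    - [0.038,-0.006,-0.0016,0.019,0,0,0]
    - [0.038,-0.006,-0.0016,0.019,0,0,0]
    - [0.038,-0.006,-0.0016,0.019,0,0,0]
    - [0.038,-0.006,-0.0016,0.019,0,0,0]
    - [0.038,0,0,0.03,0,0,0]
    - [0.038,0,0,0,0,0,0]

```text
time_s: 11.1
tcp_pos: [575.4, -199.4, 229.6]
eef_rot: [161.2, 0.4, 104.2]
force: [0.6, -1.1, 1.4]
gripper_width: 38.1
grasp_force: 0.0
```

Run:
```python
from q import *
s=snap('wrist');t=snap('top');c0=np.array([607,-188.8,82])
import pickle;pickle.dump((s,t),open('w6.pkl','wb'))
I=[]
for k in (s,t):
    g=np.arange(-70,70.5,.5);X,Y=np.meshgrid(g,g)
    W=np.c_[X.ravel(),Y.ravel(),np.full(X.size,4.)]@D.T+c0
    uv=proj(k,W).astype(np.float32).reshape(X.shape+(2,));im=cv2.remap(k['image'],uv,None,cv2.INTER_LINEAR);I.append(im)
    h=cv2.cvtColor(im,cv2.COLOR_RGB2HSV);m=((h[...,0]>45)&(h[...,0]<80)&(h[...,1]>110)&(h[...,2]>70)&(abs(X)<54)&(abs(Y)<63)).astype(np.uint8)
    m=cv2.morphologyEx(m,cv2.MORPH_OPEN,np.ones((9,9)))
    (x,y),wh,a=cv2.minAreaRect(np.argwhere(m)[:,::-1].astype(np.float32));print('board in deck',x/2-70,y/2-70,np.array(wh)/2,a)
cv2.imwrite('pics/w6.png',cv2.cvtColor(np.hstack(I),cv2.COLOR_RGB2BGR))
```

```text
[ 575.42001618 -199.38633488  229.55766587] [161.17554921   0.44200886 104.23291366] [ 0.56903994 -1.09355191  1.37708593] [-0.0859551   0.1350604   0.05608464] 38.07341927253665 deck [ 14.88660442  -2.45810021 150.51570474]
board in deck 0.75 0.25 [90.5 70.5] 90.0
board in deck 2.75 2.75 [87.5 72.5] 90.0
```

View pics/w6.png

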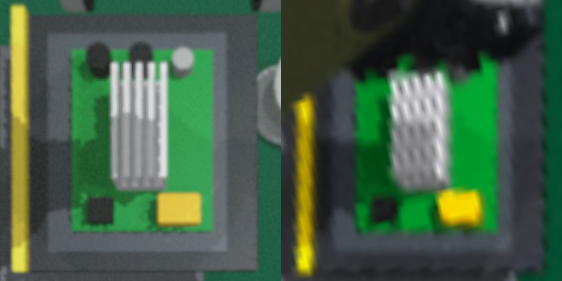

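Call:
apply_moves:
  commands:
    - [0.05,-0.017,0.0475,0.004,-1.13,4.44,0]
    - [0.05,-0.017,0.0475,0.004,-1.13,4.44,0]
    - [0.05,-0.017,0.0475,0.004,-1.13,4.44,0]
    - [0.05,-0.017,0.0475,0.004,-1.14,4.45,0]
    - [0.05,-0.017,0.0475,0.004,0,0,-3.5]
    - [0.05,-0.017,0.0475,0.004,0,0,-3.5]
    - [0.05,-0.017,0.0475,0.004,0,0,-3.5]
    - [0.05,-0.017,0.0475,0.002,0,0,-3.0]

```text
time_s: 12.0
tcp_pos: [437.3, 179.3, 250.8]
eef_rot: [-179.9, 0.0, 90.6]
force: [1.2, 0.6, 0.6]
gripper_width: 50.3
grasp_force: 0.0
```

Call:
apply_moves:
  commands:
    - [0.05,0,0,0,0,0,0]
    - [0.05,0,0,0,0,0,0]

```text
time_s: 12.2
tcp_pos: [437.9, 178.5, 250.5]
eef_rot: [-179.9, 0.1, 91.0]
force: [-0.4, -0.0, 0.1]
gripper_width: 50.0
grasp_force: 0.0
```

Run:
```python
from q import *
import pickle
s=snap('wrist');pickle.dump(s,open('w7.pkl','wb'));I=cv2.cvtColor(s['image'],cv2.COLOR_RGB2BGR)
for z in (97,100):
  for y in (-65,0,65):
    u=proj(s,[441.7-.013*y,180.4+y,z])[0];print(z,y,u)
    if z==97: cv2.circle(I,tuple(int(round(v)) for v in u),2,(255,0,255),-1)
cv2.imwrite('pics/w7.png',I)
```

```text
[437.86506112 178.45692903 250.50507203] [-1.79915806e+02  5.20643516e-02  9.09648237e+01] [-0.35772472 -0.04194838  0.13935868] [-0.00738816 -0.01200033 -0.00248392] 50.03951876404001 deck [-16.46118691 397.65390462 182.97169245]
97 -65 [323.76156342 242.72412792]
97 0 [324.30046072 183.42410835]
97 65 [324.91279433 116.0431902 ]
100 -65 [323.79163398 243.95071437]
100 0 [324.337563   184.16898126]
100 65 [324.95863839 116.15837681]
```

View pics/w7.png

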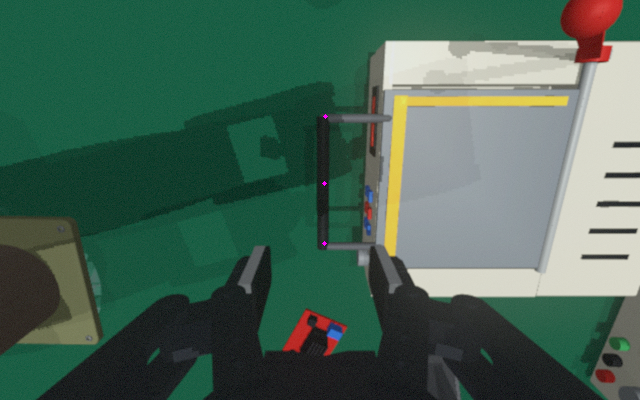

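Call:
apply_moves:
  commands:
    - [0.036,0.003,0.0015,-0.028,0,0,0]
    - [0.036,0,0,-0.028,0,0,0]
    - [0.036,0,0,-0.028,0,0,0]
    - [0.036,0,0,-0.028,0,0,0]
    - [0.036,0,0,-0.028,0,0,0]
    - [0.036,0,0,-0.02,0,0,0]
    - [0.036,0,0,-0.01,0,0,0]
    - [0.036,0,0,0,0,0,0]
  grip_force: 30

```text
time_s: 13.05
tcp_pos: [440.9, 177.6, 79.6]
eef_rot: [-179.8, 0.1, 90.6]
force: [-1.2, 0.6, 0.5]
gripper_width: 35.9
grasp_force: 0.0
```

Call:
apply_moves:
  commands:
    - [0.025,0,0,0,0,0,0]
    - [0.015,0,0,0,0,0,0]
    - [0.008,0,0,0,0,0,0]
    - [0.005,0,0,0,0,0,0]
    - [0.005,0,0,0,0,0,0]
    - [0.005,0,0,0,0,0,0]

```text
time_s: 13.65
tcp_pos: [440.5, 179.1, 82.7]
eef_rot: [-179.8, 0.1, 90.8]
force: [-8.2, -1.9, 6.6]
gripper_width: 10.9
grasp_force: 29.3
```

Run:
```python
from h import *
o=telemetry.get_obs();p=o['tcp_pos'];print(p,o['eef_rot'],o['force'],o['gripper_width'],o['grasp_force'],o['joint_pos'].round(1))
# path: grasp point G follows arc radius 235 about hinge (676.6, ,97); tilt phi=frac*theta about +y; TCP = G + 19*(-sin phi,0,-cos phi)
N=16;th=np.linspace(0,.855,N+1);th=.855*(0.5-0.5*np.cos(np.pi*np.arange(N+1)/N))
ph=0.55*th
T=np.c_[-235*np.cos(th)-19*np.sin(ph),235*np.sin(th)-19*np.cos(ph)]
print(np.c_[np.diff(T,axis=0)/1000,np.degrees(np.diff(ph))].round(4).tolist(),np.degrees(ph[-1]))
```

```text
[440.53566886 179.08571819  82.73464911] [-1.79795557e+02  5.62591068e-02  9.08000478e+01] [-8.17482602 -1.91064906  6.57655246] 10.923658970504398 29.332211315631866 [ 15.7  -6.9 123.7  -0.   63.4  14.9]
[[-0.0001, 0.0019, 0.2589], [-0.0001, 0.0057, 0.7666], [0.0001, 0.0093, 1.2449], [0.0007, 0.0125, 1.6754], [0.0017, 0.0151, 2.0415], [0.0031, 0.017, 2.3291], [0.0048, 0.0181, 2.5272], [0.0065, 0.0183, 2.6282], [0.008, 0.0177, 2.6282], [0.0091, 0.0163, 2.5272], [0.0095, 0.0143, 2.3291], [0.0091, 0.0119, 2.0415], [0.0081, 0.0093, 1.6754], [0.0063, 0.0066, 1.2449], [0.004, 0.004, 0.7666], [0.0014, 0.0013, 0.2589]] 26.943340316026962
```

Call:
apply_moves:
  commands:
    - [0.005,0,0,0.002,0,0.26,0]
    - [0.005,0,0,0.0057,0,0.77,0]
    - [0.005,0,0,0.0093,0,1.24,0]
    - [0.005,0.0007,0,0.0125,0,1.68,0]
    - [0.005,0.0017,0,0.0151,0,2.04,0]
    - [0.005,0.0031,0,0.017,0,2.33,0]
    - [0.005,0.0048,0,0.0181,0,2.53,0]
    - [0.005,0,0,0,0,0,0]

```text
time_s: 14.45
tcp_pos: [451.6, 179.3, 164.2]
eef_rot: [-168.8, -0.1, 90.8]
force: [-11.1, -1.9, 1.6]
gripper_width: 11.1
grasp_force: 29.8
```

```bash
python3 q.py
```

```text
[451.55342123 179.33024587 164.21762052] [-1.68834559e+02 -1.44017457e-01  9.07680079e+01] [-11.09235254  -1.93605425   1.6409181 ] [-0.18319141  1.67172054  0.06665979] 11.062948021529206 deck [-30.80869283 395.11915094  96.8242475 ]
```

Call:
apply_moves:
  commands:
    - [0.005,0.0065,0,0.0183,0,2.63,0]
    - [0.005,0.008,0,0.0177,0,2.63,0]
    - [0.005,0.0091,0,0.0163,0,2.53,0]
    - [0.005,0.0095,0,0.0143,0,2.33,0]
    - [0.005,0.0091,0,0.0119,0,2.04,0]
    - [0.005,0.0081,0,0.0093,0,1.68,0]
    - [0.005,0.0063,0,0.0066,0,1.24,0]
    - [0.005,0.004,0,0.004,0,0.77,0]

```text
time_s: 15.25
tcp_pos: [512.7, 180.5, 262.3]
eef_rot: [-153.2, -0.5, 90.7]
force: [-5.4, 3.0, 3.3]
gripper_width: 10.8
grasp_force: 29.6
```

Call:
apply_moves:
  commands:
    - [0.005,0.0014,0,0.0013,0,0.26,0]
    - [0.005,0,0,0,0,0,0]
    - [0.005,0,0,0,0,0,0]
    - [0.005,0,0,0,0,0,0]
    - [0.005,0,0,0,0,0,0]

```text
time_s: 15.75
tcp_pos: [513.7, 180.5, 263.3]
eef_rot: [-153.0, -0.5, 90.7]
force: [-5.4, 2.7, 3.1]
gripper_width: 11.0
grasp_force: 29.7
```

Run:
```python
from q import *
R=Ro.from_euler('xyz',o['eef_rot'],degrees=True).as_matrix();G=p-R[:,2]*19
print('G',G,'theta',np.arctan2(G[2]-98.5,676.6-G[0]),'radius',np.hypot(G[2]-98.5,676.6-G[0]),o['grasp_force'],o['joint_vel'].round(2))
I=[]
for n in ('scene','wrist','top'):
    s=snap(n); a=cv2.cvtColor(s['image'],cv2.COLOR_RGB2BGR); I.append(a)
c=I[0][160:300,300:460];d=I[2][120:260,180:340]
cv2.imwrite('pics/w8.png',np.vstack([np.hstack([cv2.resize(c,(400,350)),cv2.resize(d,(400,350))]),np.hstack([cv2.resize(I[1],(400,250)),cv2.resize(I[0],(400,250))])]))
```

```text
[513.74708279 180.48371097 263.30820525] [-153.00952078   -0.51405292   90.7312437 ] [-5.39828988  2.66175008  3.10281809] [ 0.43534307  0.96347277 -0.26445934] 10.961242422317104 deck [ 57.83955911 380.87510377 171.83705007]
G [522.37132536 180.44187493 280.23808091] theta 0.86709723784812 radius 238.35942216364333 29.663911163806915 [ 0.04 -0.04  0.1   0.08  0.03  0.13]
```

View pics/w8.png

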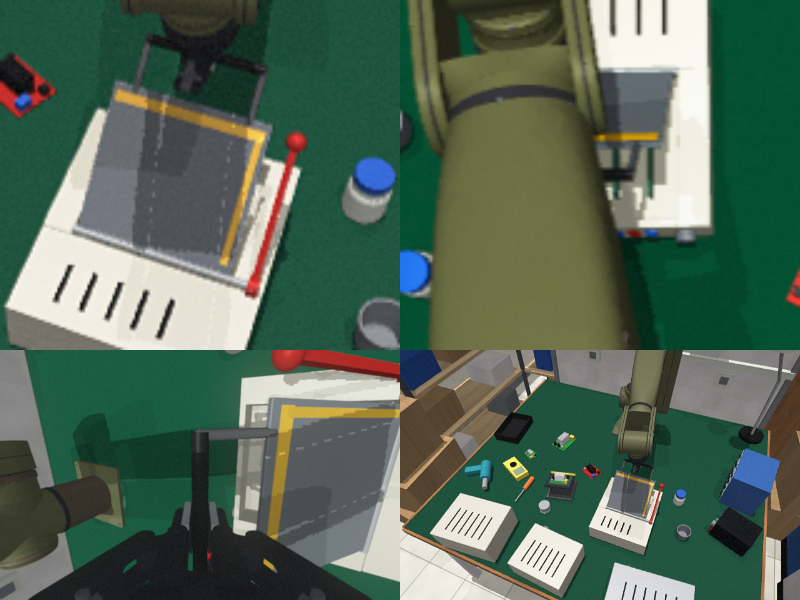

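Run:
```python
from h import *
import pickle
s=pickle.load(open('S0.pkl','rb'))['scene'];b=np.array([676.6,183.5,98.5])
y=.013;R=np.array([[np.cos(y),-np.sin(y),0],[np.sin(y),np.cos(y),0],[0,0,1]])
for th in (.75,.8,.85,.9,.95):
    f=lambda l,yy:(R@[-l*np.cos(th),yy,l*np.sin(th)]+b)
    u=proj(s,[f(180,90),f(180,-90),f(235,65),f(235,-65),f(170,118),f(0,118)]);print(th,((u-[300,160])*2.5).round(0).tolist())
```

```text
0.75 [[274.0, 123.0], [118.0, 77.0], [266.0, 68.0], [153.0, 37.0], [296.0, 139.0], [251.0, 286.0]]
0.8 [[273.0, 124.0], [117.0, 78.0], [265.0, 69.0], [151.0, 37.0], [296.0, 140.0], [251.0, 286.0]]
0.85 [[272.0, 125.0], [115.0, 78.0], [264.0, 70.0], [149.0, 37.0], [295.0, 141.0], [251.0, 286.0]]
0.9 [[272.0, 126.0], [113.0, 79.0], [263.0, 71.0], [147.0, 38.0], [295.0, 143.0], [251.0, 286.0]]
0.95 [[271.0, 128.0], [111.0, 81.0], [261.0, 73.0], [144.0, 40.0], [294.0, 144.0], [251.0, 286.0]]
```

Run:
```python
from h import *
import pickle
S=pickle.load(open('S0.pkl','rb'));w=pickle.load(open('w7.pkl','rb'))
h=cv2.cvtColor(w['image'],cv2.COLOR_RGB2HSV);m=((h[...,0]<8)|(h[...,0]>172))&(h[...,1]>150);ys,xs=np.nonzero(m[:45,540:]);print(xs.min()+540,xs.max()+540,ys.max())
for u in [(592,10),(592,14)]:
    p,r=tri([(S['top'],(200.8,177.2)),(S['scene'],(418.8,216.8)),(w,u)]);print(p.round(1),r)
b=np.array([676.6-.013*118,183.5+118,98.5])
for th in (.75,.8,.85,.9,.95):
    q=b+[-170*np.cos(th),-.013*170*np.cos(th),170*np.sin(th)];print(th,proj(w,q)[0],proj(S['top'],q)[0],proj(S['scene'],q)[0])
```

```text
561 622 44
[564.2 300.6 226.9] [array([-0.7, -0.3]), array([-0.6, -0.1]), array([-2.4,  0.5])]
[564.4 300.  227.1] [array([-0.5, -0.3]), array([-0.8, -0.2]), array([-2.1, -2.2])]
0.75 [542.63534928  18.77949911] [201.74376337 183.3114326 ] [418.44606843 215.69313081]
0.8 [563.02717942  15.56290632] [201.06476838 180.48137   ] [418.30050505 215.97593759]
0.85 [585.12566735  12.27759612] [200.42217308 177.53157328] [418.10731195 216.41295127]
0.9 [608.93223586   8.94493321] [199.81887798 174.47102825] [417.86601448 217.00622234]
0.95 [634.41664801   5.59103418] [199.25766449 171.30950551] [417.57627622 217.75737338]
```

Pointer comes out at 0.855–0.865 rad and the flap at about 0.865, so they match. Handing in.

```bash
python3 -c "
from station import env
print(env.sign_off())"
```

```text
the job is handed in; nothing more can be done
None
```

I set the green board down flat on the deck and let go. The gripper now holds the flap still at about 0.865 rad, against the pointer's 0.86 rad or so. I've handed the job in, but no verdict came back.

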